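# Make up a rinse kit and a staining kit

### The arm

A 6-joint arm with a two-finger parallel gripper is mounted at the origin on a cart in front of the work surface, level with it; the furniture and walls round the work are solid. World frame = base frame: x ahead of the robot, y to its left, z up, the work surface at z = 0. Lengths are in m, angles in degrees, forces in N, time in s.
With the tool pointing down it reaches from about 0.4 to 0.825 m from the base axis. Payload 7 kg.
Tool frame: the origin (TCP) lies midway between the tips of the shut fingers; the grasp point (between the pads) lies 19 mm behind it; z points along the fingers, y is the line along which they close (so a half turn about z gives the same grasp; the last joint's range is limited). The gripper opens to 88 mm and grips with 3 to 60 N. Pads are 19 mm wide; open, the fingers measure 130 mm over their backs; the gripper's body (78 mm by 193 mm) begins 47 mm behind the grasp point.
Start: joints at [-59.811, 20.546, 0.682, 0, -70.136, -16.507], TCP at [0.16, -0.656, 0.227] pointing down, gripper open.
Joint ranges: [-176.03, 176.03], [-82.01, 121.73], [-58.28, 71.71], [-173.87, 95.51], [-174.79, -0.11], [-173.66, 173.66]. Speed limits (degrees/s): [136.94, 136.94, 172.46, 180, 180, 180].

### API

Orientations are given as [roll, pitch, yaw] about the fixed x, y, z axes, in that order (R = Rz(yaw) Ry(pitch) Rx(roll)).
In Python, from plant import telemetry, viewer, workorder gives the robot as it stands. The module is installed in compiled form; this text tells all that it offers.
- The arm moves only by the tool carry_out, never from a script. Its argument "rows" is a list of rows, each a list of 6 numbers: the shift along the tool's x, y, z in m, then the turn, a rotation vector about the tool's x, y, z in rad. In form: [[tx, ty, tz, ax, ay, az], ...]. A call has 1 to 8 rows; each row is the pose to reach, as a shift and turn from the pose commanded when the call began, along the tool's axes at that moment; what a row does not reach only later rows make up. A row lasts 1/8 s, in which the tool goes at most 62.5 mm and 10.7 degrees, less where a joint would pass 70% of its speed; a pose out of reach is approached as far as the arm can. A call with a gripper value outside its range is refused whole. "grip" is the gripper's target within -1 to 1 (fully open at 1, half-way at 0, shut at -1), set as the call begins (left out, the last holds). The fingers move at their own pace and stop on an object; the grip force is fixed at half the most. Time passes only in rows, so rows that repeat a pose let the fingers close. It gives the time, the measured TCP pose, the force, the opening and the grip force at its end, in the units of the state.
- telemetry.get_obs(): the state, without advancing time (a new reading comes with each control period).
- viewer.snapshot(name): name is "scene" or "side" or "wrist"; returns the picture (420x560x3 uint8, red, green, blue); there is no depth.
- viewer.camera_info(name): a dict with "intrinsics" (3x3 intrinsics, pixels), "extrinsics" (4x4, takes a point from camera to world coordinates); the wrist camera has in their place "tool_from_camera" (4x4, takes a point from camera to tool coordinates, whose origin is the TCP and whose axes are the flange's). Camera axes: x right, y down, z forward; pixel columns grow to the right and rows downward; lengths in m; the calibration is good to about 2 mm. A picture is of the moment at which its call begins: read the wrist's pose just before it. camera_info takes no time and is no camera call.
- workorder.close_job(): hands the job in; it is judged then, once.
The state is a dict: "clock": time; "joint_pos": joint angles; "qvel": joint speeds; "tau": joint torques, N m; "tool_pos": TCP position; "orientation": TCP orientation; "force": force on the tool from outside, world axes, zero at the start; "moment": the same for the moment, N m; "opening": finger opening in m; "gripper_force": force on a finger pad.
Only numpy, scipy, OpenCV 4.12 (cv2) and the standard library are available. Lean on these libraries where they do the work, as an engineer would, in place of code of your own. Each camera call takes 0.05 s, during which the arm holds its last target. There are 200 camera calls.

### The job

Make up two kits from the stock standing loose along the front of the bench (not the bottles at its back): the white tray with two compartments gets the large bottle and one small bottle; the white tray with three compartments gets the other small bottle, the glass beaker and the timer. Put each thing in a compartment of its own, any one in that tray, standing upright (the timer lying flat on its back as it does now) and fully down on the compartment's floor, not on a rim. Either small bottle will do for either kit; do not tip over any bottle, the beaker or the two cuvettes standing among them.

Things in the scene. Friction and masses are not known exactly. Their poses are not given: they have to be found in the camera images.
- tray_two: the two-compartment kit tray: fixed, white plastic, 88 mm deep (x), 173 mm long (y), two square compartments in a row along y. Origin: centre of its underside, z up; compartment centres at x = 0, y = -42.5 and +42.5 mm. Compartments 82 x 82 mm inside, floor 3 mm above the bench; rims and dividers 3 mm thick, tops 8 mm above the bench. Small lips stick out 6 mm mid long sides.
- tray_three: the three-compartment kit tray: fixed, white plastic, 88 mm deep (x), 258 mm long (y), three square compartments in a row along y. Origin: centre of its underside, z up; compartment centres at x = 0, y = -85, 0 and +85 mm. Compartments 82 x 82 mm inside, floor 3 mm above the bench; rims and dividers 3 mm thick, tops 8 mm above the bench. Small lips stick out 6 mm mid long sides.
- large_bottle: the large reagent bottle of clear plastic with a screw cap: round, 61 mm diameter, 118 mm high, about 0.26 kg, the tallest thing in the front row. The sides are straight from about 5 to 65 mm up, the shoulder narrows to the cap (36 mm in diameter, the top 20 mm). Origin: centre of its underside, z up.
- small_bottle_1: one of two alike, interchangeable small reagent bottles of clear plastic with a screw cap: round, 48 mm diameter, 90 mm high, about 0.26 kg, standing upright in the front row; shorter and slimmer than the large bottle. The cap, 29 mm in diameter, is the top 16 mm; the sides are straight from about 5 to 50 mm up. Origin: centre of its underside, z up.
- small_bottle_2: the other of two alike, interchangeable small reagent bottles of clear plastic with a screw cap: round, 48 mm diameter, 90 mm high, about 0.26 kg, standing upright in the front row; shorter and slimmer than the large bottle. The cap, 29 mm in diameter, is the top 16 mm; the sides are straight from about 5 to 50 mm up. Origin: centre of its underside, z up.
- beaker: open glass beaker, round, 52 mm diameter at the rim, 48 mm at the foot, 58 mm high, about 0.055 kg, standing upright in the front row; grip it across the outside. Origin: centre of its underside, z up.
- bench_timer: white bench timer with a display and three keys, lying flat on its back in the front row, 62 mm (its x) by 66 mm (its y), 19 mm high over the keys, the case itself 16 mm high, 0.06 kg. It fits a compartment only when square to it within some 15 degrees, any quarter turn. Origin: centre of its underside, z up.
- cuvette_1: one of two clear empty cuvettes, 12 x 12 x 45 mm, 12 g, standing loose and upright among the stock; a bystander, not to be knocked over. Origin: centre of its underside, z up.
- cuvette_2: the other of two clear empty cuvettes, 12 x 12 x 45 mm, 12 g, standing loose and upright among the stock; a bystander, not to be knocked over. Origin: centre of its underside, z up.
Things that resemble listed ones, but are neither listed nor needed, are in the scene too. What is shaped like the small_bottle_1 but green or purple is not meant.

How it is judged:
By the outcome, as a careful person would: the job done as asked, in the order asked, and still so for the second after the job is handed in, with the robot touching nothing.
It also fails if it takes over 136 s, if anything falls off the work surface, if the arm or the gripper's body presses on something with over 40 N, if the wrist force passes 120 N, or if a joint passes its speed limit or range.

## Working session

There is one attempt and no reset: what is moved stays moved. The work goes in short steps, Python scripts to look and compute and a tool call to move; the robot and the scene stay as the last step left them, time stands still between calls to the robot, and variables do not carry over. Pictures are saved under pics/ and viewed, at most 14 in all, crops included, and the job is handed in when it is done.

Besides the shell and the picture viewer there is one more tool, called after "Call:" as a command line: name --pt "numbers of a row" for each row, then --argument value for the rest. carry_out: Moves the arm, as the interface text tells. Its arguments: {"type":"object","properties":{"rows":{"type":"array"},"grip":{"type":"number"}},"required":["rows"]}

```bash
mkdir -p pics
cat > h.py <<'E'
import numpy as np, cv2
from scipy.spatial.transform import Rotation as R
from plant import telemetry, viewer, workorder
def snap(n,f=None):
    o=telemetry.get_obs(); im=viewer.snapshot(n)
    if f: cv2.imwrite('pics/'+f,im[:,:,::-1])
    return o,im
def cam(n,o=None):
    c=viewer.camera_info(n); K=np.array(c['intrinsics'])
    if n=='wrist':
        T=np.eye(4);T[:3,:3]=R.from_euler('xyz',o['orientation'],degrees=True).as_matrix();T[:3,3]=o['tool_pos']
        return K,T@np.array(c['tool_from_camera'])
    return K,np.array(c['extrinsics'])
def ray(K,E,u,v,z):
    d=E[:3,:3]@np.linalg.solve(K,[u,v,1.]);p=E[:3,3];return p+d*(z-p[2])/d[2]
def proj(K,E,P):
    q=K@(E[:3,:3].T@(np.array(P)-E[:3,3]));return q[:2]/q[2]
E
python3 - <<'E'
from h import *
for n in ('scene','side','wrist'):
    o,im=snap(n,n+'0.png'); K,E=cam(n,o); print(n,K.round(1).tolist(),E.round(3).tolist())
print(o)
E
```

```text
scene [[386.6, 0.0, 271.0], [0.0, 386.6, 208.7], [0.0, 0.0, 1.0]] [[0.631, -0.375, 0.679, -0.073], [-0.776, -0.304, 0.553, -0.463], [-0.001, -0.876, -0.483, 0.492], [0.0, 0.0, 0.0, 1.0]]
side [[491.4, 0.0, 281.6], [0.0, 491.4, 203.2], [0.0, 0.0, 1.0]] [[-0.53, -0.379, 0.759, -0.278], [-0.848, 0.237, -0.473, 0.571], [-0.001, -0.894, -0.447, 0.553], [0.0, 0.0, 0.0, 1.0]]
wrist [[364.8, 0.0, 277.0], [0.0, 364.8, 213.4], [0.0, 0.0, 1.0]] [[-0.237, 0.927, 0.289, 0.081], [0.971, 0.226, 0.073, -0.674], [0.002, 0.298, -0.954, 0.384], [0.0, 0.0, 0.0, 1.0]]
{'clock': 0.1, 'joint_pos': array([-5.98105870e+01,  2.05881170e+01,  6.38031515e-01, -1.77611022e-02,
       -7.01345530e+01, -1.65060282e+01]), 'qvel': array([ 0.03226443, -0.04742174,  0.11055349,  0.05527348,  0.01852305,
       -0.05130182]), 'tau': array([-2.09174366e-03, -5.84163272e+01,  2.93752223e+01,  7.01570079e+00,
        1.01233352e-02, -4.93525954e-05]), 'tool_pos': array([ 0.15953535, -0.65542462,  0.22569989]), 'orientation': array([ 1.79914105e+02, -8.04014071e-03, -1.66322657e+02]), 'force': array([-0.31742476, -0.46005491, -0.70119463]), 'moment': array([-0.04803114, -0.05664084,  0.05380358]), 'gripper_force': 0.0, 'opening': 0.08728306341541889}
```

View pics/scene0.png

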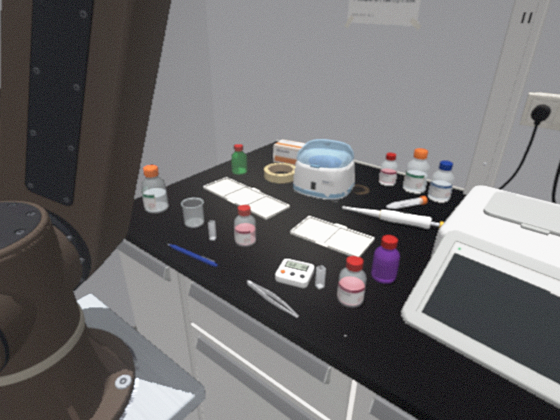

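View pics/side0.png

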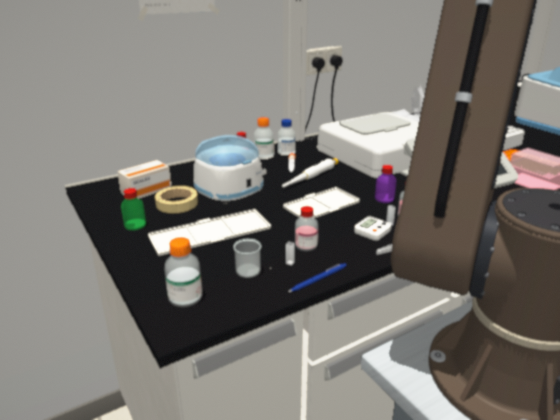

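The scene view shows the large bottle at (152,190), beaker (193,212), small bottles (245,226) and (351,281), and timer (295,272). The cuvettes are at (212,231) and (320,277), tray_three at (245,197) and tray_two at (332,235). In the side view the large bottle is at (183,272), small bottle A at (306,229) and the beaker at (247,258).

Run:
```python
from h import *
S=cv2.imread('pics/scene0.png')[:,:,::-1]; D=cv2.imread('pics/side0.png')[:,:,::-1]
def red(im):
    h=cv2.cvtColor(im,cv2.COLOR_RGB2HSV); H,s,v=cv2.split(h)
    return {'red':(((H<5)|(H>172))&(s>190)&(v>90)),'orange':(H>=6)&(H<18)&(s>190)&(v>150)}
for n,im in (('scene',S),('side',D)):
    K,E=cam(n)
    for c,m in red(im).items():
        k,l,st,ce=cv2.connectedComponentsWithStats(m.astype(np.uint8))
        for i in range(1,k):
            if st[i,4]>50:
                z=.108 if c=='orange' else .082
                print(n,c,ce[i].round(1),st[i].tolist(),ray(K,E,*ce[i],z).round(3))
    pts={'scene':{'beaker':(193,203,.058),'timer':(295,267,.016),'cuv1top':(211,223,.045),'cuv2top':(320,268,.045)},'side':{'beaker':(247,246,.058),'timer':(373,224,.016),'cuv1top':(290,245,.045),'cuv2top':(391,208,.045)}}[n]
    for a,p in pts.items(): print(n,a,ray(K,E,*p).round(3))
    g=im.min(2); m=(g>140).astype(np.uint8); m=cv2.morphologyEx(m,cv2.MORPH_CLOSE,np.ones((3,3),np.uint8))
    cs,_=cv2.findContours(m,cv2.RETR_EXTERNAL,cv2.CHAIN_APPROX_NONE)
    for c in cs:
        if 800<cv2.contourArea(c)<8000:
            hull=cv2.convexHull(c)[:,0]; P=np.array([ray(K,E,u,v,.008)[:2] for u,v in hull],np.float32)
            print(n,'tray',cv2.boundingRect(c),cv2.minAreaRect(P))
```

```text
scene beaker [0.442 0.196 0.058]
scene timer [ 0.439 -0.108  0.016]
scene cuv1top [0.419 0.111 0.045]
scene cuv2top [ 0.435 -0.168  0.045]
scene tray (120, 377, 75, 43) ((0.09508895874023438, -0.1305364966392517), (0.06348362565040588, 0.0910254567861557), 38.12915802001953)
scene tray (290, 216, 84, 41) ((0.600878119468689, -0.09440523386001587), (0.10544152557849884, 0.17708757519721985), 3.8585965633392334)
scene tray (203, 177, 87, 42) ((0.6222062706947327, 0.19757837057113647), (0.2671181857585907, 0.1057867780327797), 85.43675231933594)
side red [387.  169.2] [383, 166, 9, 8, 61] [ 0.543 -0.25   0.082]
side red [129.9 193. ] [124, 189, 12, 9, 90] [0.745 0.333 0.082]
side red [306.5 211.2] [302, 207, 10, 9, 79] [0.463 0.048 0.082]
side orange [262.8 121.6] [258, 118, 10, 8, 66] [ 0.978 -0.145  0.108]
side orange [509.7 152.3] [505, 149, 12, 10, 58] [ 0.415 -0.549  0.108]
side orange [179.5 246.7] [171, 238, 19, 18, 283] [0.429 0.338 0.108]
side beaker [0.442 0.2   0.058]
side timer [ 0.436 -0.117  0.016]
side cuv1top [0.419 0.117 0.045]
side cuv2top [ 0.432 -0.164  0.045]
side tray (362, 340, 108, 80) ((0.05996029078960419, 0.140137180685997), (0.06864365935325623, 0.16806375980377197), 87.9933853149414)
side tray (148, 209, 123, 46) ((0.6222323179244995, 0.199305921792984), (0.26130276918411255, 0.10799478739500046), 84.8516845703125)
side tray (284, 187, 75, 47) ((0.5898953676223755, -0.06589941680431366), (0.13458523154258728, 0.2567511200904846), 20.31937599182129)
side tray (496, 153, 64, 36) ((0.44492849707603455, -0.7069699764251709), (0.1575717180967331, 0.260215163230896), 32.48092269897461)
side tray (517, 76, 43, 52) ((0.9413591027259827, -1.504645586013794), (0.17762413620948792, 0.8774019479751587), 31.236661911010742)
side tray (522, 0, 38, 79) ((2.637507438659668, -4.274044990539551), (0.22635377943515778, 5.6524176597595215), 32.044986724853516)
```

```bash
cat >> h.py <<'E'
def go(x,y,z,yaw):
    "shift and turn from the present pose, tool axes"
    o=telemetry.get_obs(); A=R.from_euler('xyz',o['orientation'],degrees=True)
    B=R.from_euler('xyz',[180,0,yaw],degrees=True)
    d=A.inv().apply(np.array([x,y,z])-o['tool_pos']); w=(A.inv()*B).as_rotvec()
    print(f'go{(x,y,z,yaw)}',d.round(4).tolist(),w.round(4).tolist(),'rows>=',round(max(np.linalg.norm(d)/.0625,np.degrees(np.linalg.norm(w))/10.7),1),'t',round(o['clock'],2))
E
python3 - <<'E'
from h import *
go(.42,-.45,.35,-180); go(.43,.05,.35,-180)
K,E=cam('scene')
for a,p in {'smallBcap':(354,264,.085),'smallBbase':(351,303,0),'smallA':(244,211,.085),'large':(151,172,.112),'cfuge base':(322,200,0),'cf left':(296,182,0),'tape':(280,180,0),'purple':(389,243,.085),'pen':(190,253,0),'twz':(270,298,0)}.items(): print(a,ray(K,E,*p).round(3))
E
```

```text
go(0.42, -0.45, 0.35, -180) [-0.3016, 0.1383, -0.124] [0.0012, -0.0003, 0.2387] rows>= 5.7 t 0.15
go(0.43, 0.05, 0.35, -180) [-0.4296, 0.6217, -0.1234] [0.0012, -0.0003, 0.2387] rows>= 12.3 t 0.15
smallBcap [ 0.436 -0.234  0.085]
smallBbase [ 0.434 -0.239  0.   ]
smallA [0.455 0.041 0.085]
large [0.421 0.319 0.112]
cfuge base [0.746 0.022 0.   ]
cf left [0.796 0.146 0.   ]
tape [0.777 0.193 0.   ]
purple [ 0.535 -0.254  0.085]
pen [0.352 0.111 0.   ]
twz [ 0.351 -0.115  0.   ]
```

Call:
carry_out --pt "-0.1 0.02 -0.124 0 0 0.08" --pt "-0.3 0.138 -0.124 0 0 0.239" --pt "-0.3 0.138 -0.124 0 0 0.239" --pt "-0.3 0.138 -0.124 0 0 0.239" --pt "-0.3 0.138 -0.124 0 0 0.239" --pt "-0.43 0.622 -0.124 0 0 0.239" --pt "-0.43 0.622 -0.124 0 0 0.239" --pt "-0.43 0.622 -0.124 0 0 0.239"

```text
clock: 1.15
tool_pos: [0.3978, -0.2944, 0.3419]
orientation: [180.0, -0.0, 180.0]
force: [1.3, 1.1, 1.4]
opening: 0.0877
gripper_force: 0.0
```

Call:
carry_out --pt "-0.035 0.34 -0.008 0 0 0" --pt "-0.035 0.34 -0.008 0 0 0" --pt "-0.035 0.34 -0.008 0 0 0" --pt "-0.035 0.34 -0.008 0 0 0" --pt "-0.035 0.34 -0.008 0 0 0" --pt "-0.035 0.34 -0.008 0 0 0" --pt "-0.035 0.34 -0.008 0 0 0" --pt "-0.035 0.34 -0.008 0 0 0"

```text
clock: 2.15
tool_pos: [0.4328, 0.0436, 0.35]
orientation: [-180.0, -0.0, -180.0]
force: [-0.4, -0.1, -0.3]
opening: 0.0876
gripper_force: 0.0
```

Run:
```python
from h import *
o,im=snap('wrist','w1.png'); print(o['tool_pos'],o['orientation'],o['joint_pos'].round(1))
np.save('w1.npy',np.r_[o['tool_pos'],o['orientation']])
```

```text
[0.43276087 0.04355097 0.35001002] [-1.79989560e+02 -2.18843103e-02 -1.79983237e+02] [  31.9   -6.5  -15.    -0.   -81.5 -121.9]
```

View pics/w1.png

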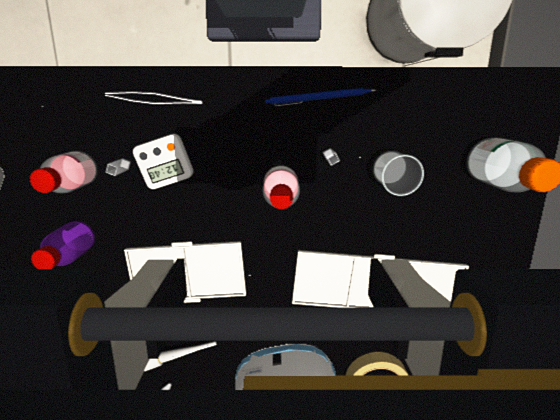

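The wrist view shows the caps at (543,175), (281,197) and (43,181). The beaker rim is at (402,174), the timer at (163,160), the cuvettes at (118,167) and (332,157). The near edges of both trays are clear at rows 241–275.

Run:
```python
from h import *
im=cv2.imread('pics/w1.png')[:,:,::-1].copy(); q=np.load('w1.npy')
K,E=cam('wrist',dict(tool_pos=q[:3],orientation=q[3:]))
H,s,v=cv2.split(cv2.cvtColor(im,cv2.COLOR_RGB2HSV))
def comps(m,lo):
    k,l,st,ce=cv2.connectedComponentsWithStats(m.astype(np.uint8))
    return [(ce[i],st[i],l==i) for i in range(1,k) if st[i,4]>lo]
for c,m,zt,r in (('red',((H<4)|(H>176))&(s>210)&(v>120),.09,.0145),('orange',(H>4)&(H<16)&(s>200)&(v>180),.118,.018)):
    for ce,st,mm in comps(m,150): print(c,ce.round(1),st.tolist(),ray(K,E,*ce,zt-.006).round(4))
# timer
m=(im.min(2)>110)
for ce,st,mm in comps(m,900):
    if st[1]<80 or st[1]>280: continue
    c=max(cv2.findContours(mm.astype(np.uint8),cv2.RETR_EXTERNAL,cv2.CHAIN_APPROX_NONE)[0],key=cv2.contourArea)
    z=.014 if st[1]<200 else .008
    P=np.array([ray(K,E,u,w,z)[:2] for u,w in c[:,0]],np.float32)
    print('white',st.tolist(),cv2.minAreaRect(P))
    if st[1]>200:
        uv=c[:,0]
        # top (robot side) edge: first row in each column
        cols=np.arange(uv[:,0].min()+5,uv[:,0].max()-4); T=np.array([(u,uv[uv[:,0]==u,1].min()) for u in cols])
        X=np.array([ray(K,E,u,w,.008)[:2] for u,w in T]); 
        b=np.polyfit(X[:,1],X[:,0],1)
        for _ in range(5):
            r=X[:,0]-np.polyval(b,X[:,1]); b=np.polyfit(X[abs(r)<.0015,1],X[abs(r)<.0015,0],1)
        print(' near edge x=',b,'yaw',-np.degrees(np.arctan(b[0])),'inl',(abs(r)<.0015).mean(), 'ymin/max',X[:,1].min(),X[:,1].max())
for a,u,w,z in (('beaker',402,174,.058),('cuvB',110,170,.045),('cuvA',334,160,.045)): print(a,ray(K,E,u,w,z).round(4))
```

```text
red [ 42.1 180.6] [30, 169, 25, 24, 462] [ 0.4438 -0.2338  0.084 ]
red [280.6 200.9] [270, 195, 22, 14, 246] [0.4685 0.0488 0.084 ]
red [ 42.6 259.5] [31, 250, 24, 19, 361] [ 0.5458 -0.2526  0.084 ]
orange [545.3 175.5] [530, 159, 30, 33, 770] [0.4315 0.3402 0.112 ]
white [133, 134, 59, 55, 1835] ((0.43272852897644043, -0.11121198534965515), (0.06185073032975197, 0.06788598746061325), 18.2081298828125)
white [469, 142, 74, 45, 2063] ((0.43310531973838806, 0.3512342870235443), (0.09338260442018509, 0.06199197471141815), 72.2453842163086)
white [374, 152, 50, 44, 954] ((0.4498697519302368, 0.2105501890182495), (0.07000672817230225, 0.05678841844201088), 79.66606140136719)
white [46, 154, 49, 38, 1118] ((0.4462239444255829, -0.236089289188385), (0.04932818561792374, 0.06479950249195099), 10.465564727783203)
white [124, 242, 122, 61, 4299] ((0.6020171046257019, -0.09303268790245056), (0.10080286115407944, 0.17406903207302094), 3.8154046535491943)
 near edge x= [-0.06618967  0.55120496] yaw 3.786864825088989 inl 0.8125 ymin/max -0.17457346091108183 -0.009847237108701591
white [292, 251, 103, 57, 4083] ((0.6151033043861389, 0.14372587203979492), (0.1485200673341751, 0.09234980493783951), 87.60474395751953)
 near edge x= [0.08965217 0.55936241] yaw -5.122995087328498 inl 0.8172043010752689 ymin/max 0.07446279964178833 0.21147416646319075
white [408, 260, 61, 42, 1142] ((0.6059381365776062, 0.2806660234928131), (0.09050104022026062, 0.06395240128040314), 71.26287078857422)
 near edge x= [0.08994473 0.55922982] yaw -5.139623416846326 inl 1.0 ymin/max 0.24814033960102191 0.3242230809704048
beaker [0.4406 0.2008 0.058 ]
cuvB [ 0.4383 -0.1696  0.045 ]
cuvA [0.4252 0.117  0.045 ]
```

Call:
carry_out --pt "0 0.06 0 0 0 -0.18" --pt "0 0.12 0.02 0 0 -0.36" --pt "0 0.17 0.05 0 0 -0.54" --pt "0 0.22 0.08 0 0 -0.72" --pt "0.001 0.26 0.11 0 0 -0.9" --pt "0.001 0.295 0.14 0 0 -1.08" --pt "0.001 0.295 0.18 0 0 -1.26" --pt "0.001 0.295 0.2 0 0 -1.44"

```text
clock: 3.2
tool_pos: [0.4319, 0.3371, 0.1477]
orientation: [179.9, -0.2, -97.2]
force: [0.4, -0.4, 0.0]
opening: 0.0877
gripper_force: 0.0
```

Run:
```python
from h import *
go(.4305,.339,.096,-90)
snap('wrist','w2.png')
```

```text
go(0.4305, 0.339, 0.096, -90) [-0.0019, 0.0015, 0.0517] [0.0019, -0.0028, -0.1265] rows>= 0.8 t 3.2
```

View pics/w2.png

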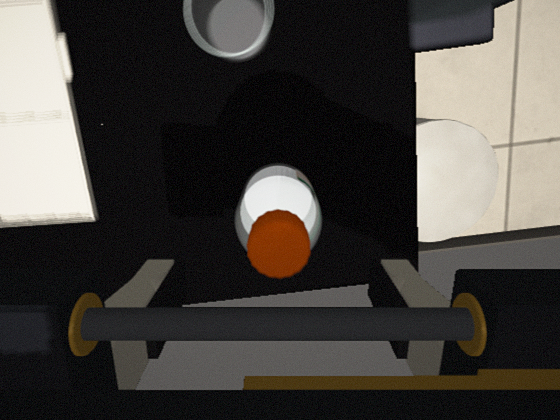

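The cap is a disc centred at (279,243), squarely between the fingers. I'll descend and grip it.

Call:
carry_out --pt "-0.002 0.001 0.02 0 0 -0.12" --pt "-0.002 0.001 0.04 0 0 -0.126" --pt "-0.002 0.001 0.052 0 0 -0.126" --pt "-0.002 0.001 0.052 0 0 -0.126"

```text
clock: 3.75
tool_pos: [0.4315, 0.34, 0.0979]
orientation: [180.0, -0.1, -90.4]
force: [0.6, -0.0, -1.1]
opening: 0.0876
gripper_force: 0.0
```

Call:
carry_out --pt "0 0 0 0 0 0" --pt "0 0 0 0 0 0" --pt "0 0 0 0 0 0" --pt "0 0 0 0 0 0" --pt "0 0 0 0 0 0" --pt "0 0 0 0 0 0" --grip -1

```text
clock: 4.5
tool_pos: [0.4312, 0.3408, 0.0981]
orientation: [180.0, -0.0, -90.3]
force: [-1.3, -0.6, 1.8]
opening: 0.036
gripper_force: 28.4
```

Call:
carry_out --pt "0 0 -0.01 0 0 0" --pt "0 0 -0.04 0 0 0" --pt "0 0 -0.09 0 0 0" --pt "0.02 -0.01 -0.13 0 0 0" --pt "0.06 -0.025 -0.14 0 0 0" --pt "0.11 -0.045 -0.14 0 0 0" --pt "0.165 -0.07 -0.14 0 0 0" --pt "0.22 -0.095 -0.14 0 0 0"

```text
clock: 5.5
tool_pos: [0.5255, 0.1187, 0.2389]
orientation: [-180.0, 0.0, -90.2]
force: [0.9, 0.6, -1.0]
opening: 0.0363
gripper_force: 28.3
```

Call:
carry_out --pt "0.055 -0.025 0 0 0 0" --pt "0.105 -0.045 0 0 0 0" --pt "0.14 -0.06 0 0 0 0" --pt "0.16 -0.07 0 0 0 0" --pt "0.172 -0.073 0 0 0 0" --pt "0.172 -0.073 0.01 0 0 0" --pt "0.172 -0.073 0.03 0 0 0" --pt "0.172 -0.073 0.06 0 0 0"

```text
clock: 6.5
tool_pos: [0.5973, -0.0509, 0.178]
orientation: [-179.9, 0.0, -90.2]
force: [0.9, -0.6, -2.4]
opening: 0.0362
gripper_force: 28.3
```

Run:
```python
from h import *
go(.5992,-.0506,.103,-90); o,im=snap('scene'); _,w=snap('wrist'); cv2.imwrite('pics/c1.png',np.hstack([im[120:400,180:480],w[120:400,100:460]])[:,:,::-1])
```

```text
go(0.5992, -0.0506, 0.103, -90) [-0.0002, -0.0017, 0.075] [-0.0016, 0.0006, -0.0039] rows>= 1.2 t 6.5
```

View pics/c1.png

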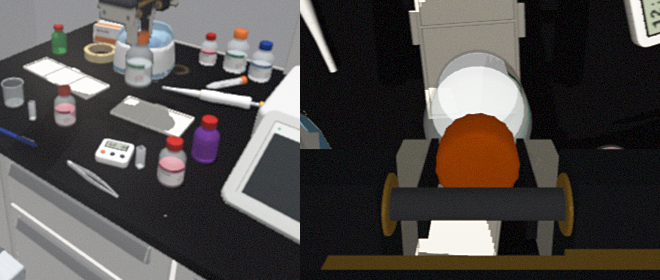

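The bottle hangs upright over the tray, cap at about (478,150) in the crop. Lowering it.

Call:
carry_out --pt "0 -0.002 0.025 0 0 0" --pt "0 -0.002 0.05 0 0 0" --pt "0 -0.002 0.067 0 0 0" --pt "0 -0.002 0.072 0 0 0" --pt "0 -0.002 0.075 0 0 0" --pt "0 -0.002 0.0765 0 0 0" --pt "0 -0.002 0.0765 0 0 0"

```text
clock: 7.48
tool_pos: [0.5996, -0.052, 0.1022]
orientation: [-180.0, 0.0, -90.3]
force: [0.5, 0.2, -3.1]
opening: 0.0362
gripper_force: 28.3
```

Call:
carry_out --pt "0 0 0.0008 0 0 0" --pt "0 0 0.0015 0 0 0" --pt "0 0 0.0015 0 0 0"

```text
clock: 7.85
tool_pos: [0.5997, -0.052, 0.1011]
orientation: [-179.9, -0.0, -90.3]
force: [-1.9, 0.9, 5.0]
opening: 0.0363
gripper_force: 28.6
```

Call:
carry_out --pt "0 0 0 0 0 0" --pt "0 0 0 0 0 0" --pt "0 0 0 0 0 0" --pt "0 0 -0.02 0 0 0" --pt "0 0 -0.07 0 0 0" --pt "0.05 0.04 -0.1 0 0 0" --pt "0.1 0.08 -0.1 0 0 0" --pt "0.15 0.12 -0.09 0 0 0" --grip 1

```text
clock: 8.85
tool_pos: [0.4851, -0.1939, 0.1928]
orientation: [-179.8, -0.0, -90.2]
force: [-0.4, -1.1, -0.5]
opening: 0.0872
gripper_force: 0.0
```

Call:
carry_out --pt "0.02 0.035 0.03 0 0 0" --pt "0.02 0.035 0.05 0 0 0" --pt "0.02 0.035 0.05 0 0 0"

```text
clock: 9.22
tool_pos: [0.4493, -0.2128, 0.1407]
orientation: [179.9, 0.0, -90.3]
force: [0.4, 0.4, -0.1]
opening: 0.0875
gripper_force: 0.0
```

```bash
cat >> h.py <<'E'
def cap(zt,yaw=-90,dz=.021):
    "cap top disc in the wrist view -> centre, and the shift to it"
    o,im=snap('wrist'); K,E=cam('wrist',o)
    H,s,v=cv2.split(cv2.cvtColor(im,cv2.COLOR_RGB2HSV)); m=(((H<4)|(H>176))&(s>210)&(v>100)).astype(np.uint8)
    for c in cv2.findContours(m,cv2.RETR_EXTERNAL,cv2.CHAIN_APPROX_NONE)[0]:
        if cv2.contourArea(c)<300: continue
        (u,w),r=cv2.minEnclosingCircle(c); P=ray(K,E,u,w,zt); print('cap',u,w,r,P.round(4))
        go(P[0],P[1],zt-dz,yaw)
    return im
E
python3 - <<'E'
from h import *
im=cap(.09); o,s=snap('scene'); cv2.imwrite('pics/c2.png',np.hstack([s[120:400,180:480],im[120:400,100:460]])[:,:,::-1])
E
```

```text
cap 286.5303039550781 205.59091186523438 23.640586853027344 [ 0.4435 -0.2327  0.09  ]
go(np.float64(0.4434654947159425), np.float64(-0.23267810829582347), 0.06899999999999999, -90) [0.0199, 0.0069, 0.0727] [0.0007, -0.0002, -0.005] rows>= 1.2 t 9.28
cap 113.66748809814453 175.64895629882812 26.281862258911133 [ 0.5438 -0.2514  0.09  ]
go(np.float64(0.543812849029835), np.float64(-0.25137303037394915), 0.06899999999999999, -90) [0.0381, -0.0935, 0.0727] [0.0007, -0.0002, -0.005] rows>= 2.0 t 9.28
```

View pics/c2.png

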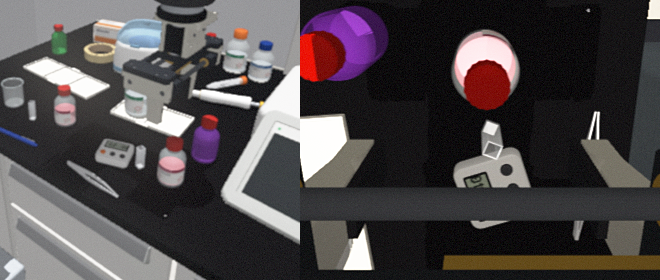

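Cap at (287,206) in the wrist picture is the pink small bottle, purple off to the left, cuvette and timer clear of the fingers. (The scene view seems to lag a little.) Descending.

Call:
carry_out --pt "0.012 0.005 0.02 0 0 0" --pt "0.02 0.007 0.045 0 0 0" --pt "0.02 0.007 0.065 0 0 0" --pt "0.02 0.007 0.072 0 0 0" --pt "0.02 0.007 0.072 0 0 0"

```text
clock: 9.95
tool_pos: [0.4441, -0.2324, 0.07]
orientation: [-180.0, -0.0, -90.2]
force: [0.1, -0.6, -0.1]
opening: 0.0877
gripper_force: 0.0
```

Call:
carry_out --pt "0 0 0 0 0 0" --pt "0 0 0 0 0 0" --pt "0 0 0 0 0 0" --pt "0 0 0 0 0 0" --pt "0 0 0 0 0 0" --pt "0 0 0 0 0 0" --grip -1

```text
clock: 10.7
tool_pos: [0.4433, -0.2326, 0.0696]
orientation: [180.0, 0.0, -90.3]
force: [-1.4, -0.2, -0.1]
opening: 0.033
gripper_force: 1.1
```

Run:
```python
from h import *
o=telemetry.get_obs(); z=o['tool_pos'][2]; go(.6048,-.1354,z+.11,-90)
```

```text
go(0.6048, -0.1354, np.float64(0.1796096086984494), -90) [-0.098, -0.161, -0.11] [0.0001, 0.0, -0.005] rows>= 3.5 t 10.7
```

Call:
carry_out --pt "0 0 0 0 0 0" --pt "0 0 0 0 0 0"

```text
clock: 10.95
tool_pos: [0.4431, -0.2325, 0.0694]
orientation: [180.0, 0.0, -90.3]
force: [-0.4, 0.3, -2.0]
opening: 0.0306
gripper_force: 27.8
```

Call:
carry_out --pt "0 0 -0.01 0 0 0" --pt "0 0 -0.04 0 0 0" --pt "0 0 -0.085 0 0 0" --pt "-0.015 -0.02 -0.11 0 0 0" --pt "-0.04 -0.06 -0.11 0 0 0" --pt "-0.07 -0.11 -0.11 0 0 0" --pt "-0.09 -0.15 -0.11 0 0 0" --pt "-0.098 -0.161 -0.11 0 0 0"

```text
clock: 11.95
tool_pos: [0.6067, -0.1341, 0.1794]
orientation: [180.0, -0.0, -90.2]
force: [-1.0, -0.9, -3.8]
opening: 0.0307
gripper_force: 27.7
```

Call:
carry_out --pt "0 0 0.02 0 0 0" --pt "0 0 0.055 0 0 0" --pt "0 0 0.085 0 0 0" --pt "0 0 0.1 0 0 0" --pt "0 0 0.102 0 0 0" --pt "0 0 0.102 0 0 0"

```text
clock: 12.7
tool_pos: [0.6056, -0.1355, 0.0788]
orientation: [-179.9, -0.0, -90.3]
force: [0.5, -0.5, -2.0]
opening: 0.0306
gripper_force: 27.7
```

Run:
```python
from h import *
go(.6048,-.1354,.0715,-90); snap('scene'); o,s=snap('scene');_,im=snap('wrist'); cv2.imwrite('pics/c3.png',np.hstack([s[120:400,180:480],im[120:400,100:460]])[:,:,::-1])
```

```text
go(0.6048, -0.1354, 0.0715, -90) [-0.0001, 0.0008, 0.0073] [-0.0015, -0.0002, -0.0049] rows>= 0.1 t 12.7
```

View pics/c3.png

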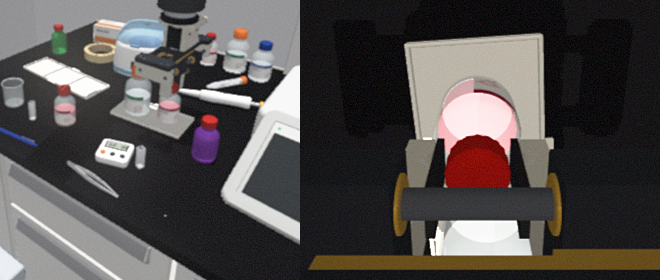

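Both bottles are upright over tray_two, the held one at about (170,105) in the crop. Setting it down.

Call:
carry_out --pt "0 0 0.003 0 0 0" --pt "0 0 0.005 0 0 0" --pt "0 0 0.0065 0 0 0" --pt "0 0 0.0075 0 0 0" --pt "0 0 0.0075 0 0 0"

```text
clock: 13.48
tool_pos: [0.6054, -0.1354, 0.0723]
orientation: [-179.9, -0.0, -90.2]
force: [-5.0, 2.1, 13.4]
opening: 0.0307
gripper_force: 30.5
```

Down on the floor. I'll release, rise and go to small bottle A.

Call:
carry_out --pt "0 0 -0.0005 0 0 0" --pt "0 0 -0.0005 0 0 0" --pt "0 0 -0.0005 0 0 0" --pt "0 0 -0.02 0 0 0" --pt "0 0 -0.07 0 0 0" --pt "0 0 -0.13 0 0 0" --pt "-0.05 0.04 -0.13 0 0 0" --pt "-0.1 0.08 -0.13 0 0 0" --grip 1

```text
clock: 14.48
tool_pos: [0.5267, -0.0367, 0.2004]
orientation: [-179.9, 0.0, -90.4]
force: [-0.2, 1.2, 0.1]
opening: 0.0874
gripper_force: 0.0
```

Call:
carry_out --pt "-0.05 0.03 0 0 0 0" --pt "-0.1 0.055 0.02 0 0 0" --pt "-0.12 0.055 0.05 0 0 0" --pt "-0.12 0.055 0.05 0 0 0" --pt "-0.12 0.055 0.05 0 0 0"

```text
clock: 15.1
tool_pos: [0.4733, 0.0827, 0.1506]
orientation: [-180.0, -0.0, -90.3]
force: [-0.2, 0.2, 0.2]
opening: 0.0875
gripper_force: 0.0
```

Run:
```python
from h import *
print(telemetry.get_obs()['tool_pos']); cap(.09)
```

```text
[0.47333056 0.08267754 0.1506301 ]
```

Call:
carry_out --pt "0.02 0.003 0 0 0 0" --pt "0.02 0.003 0 0 0 0"

```text
clock: 15.4
tool_pos: [0.4696, 0.061, 0.1506]
orientation: [-180.0, 0.0, -90.4]
force: [0.2, -0.2, 0.4]
opening: 0.0878
gripper_force: 0.0
```

```bash
sed -i 's/(v>100)/(v>50)/;s/(s>210)&(v>50)/(s>200)\&(v>50)/' h.py
python3 - <<'E'
from h import *
print(telemetry.get_obs()['tool_pos']); im=cap(.09); print(im[150:260:12,277].tolist())
E
```

```text
[0.46958429 0.06104752 0.15056389]
cap 287.0537109375 210.48329162597656 23.563905715942383 [0.4633 0.0473 0.09  ]
go(np.float64(0.4632694889726712), np.float64(0.04726581208445803), 0.06899999999999999, -90) [0.0144, 0.0066, 0.0816] [-0.0007, 0.0004, -0.0073] rows>= 1.3 t 15.45
[[5, 3, 7], [153, 118, 124], [245, 197, 200], [247, 203, 207], [101, 12, 6], [91, 0, 0], [96, 9, 9], [7, 9, 11], [10, 10, 7], [8, 11, 5]]
```

Call:
carry_out --pt "0.01 0.006 0.02 0 0 0" --pt "0.0145 0.0065 0.05 0 0 0" --pt "0.0145 0.0065 0.074 0 0 0" --pt "0.0145 0.0065 0.0805 0 0 0" --pt "0.0145 0.0065 0.0805 0 0 0"

```text
clock: 16.08
tool_pos: [0.4635, 0.0483, 0.0699]
orientation: [180.0, -0.0, -90.3]
force: [0.2, -0.2, 0.4]
opening: 0.0878
gripper_force: 0.0
```

Call:
carry_out --pt "0 0 0 0 0 0" --pt "0 0 0 0 0 0" --pt "0 0 0 0 0 0" --pt "0 0 0 0 0 0" --pt "0 0 0 0 0 0" --pt "0 0 0 0 0 0" --pt "0 0 0 0 0 0" --pt "0 0 0 0 0 0" --grip -1

```text
clock: 17.08
tool_pos: [0.463, 0.0484, 0.0694]
orientation: [180.0, -0.0, -90.3]
force: [-0.3, -0.2, -1.2]
opening: 0.031
gripper_force: 27.8
```

Run:
```python
from h import *
o=telemetry.get_obs(); z=o['tool_pos'][2]; go(.6296,.2837,z+.11,-90)
```

```text
go(0.6296, 0.2837, np.float64(0.17942906167024741), -90) [-0.2362, -0.1653, -0.1101] [0.0004, -0.0002, -0.0051] rows>= 4.9 t 17.07
```

Call:
carry_out --pt "0 0 -0.01 0 0 0" --pt "0 0 -0.04 0 0 0" --pt "-0.01 -0.005 -0.085 0 0 0" --pt "-0.04 -0.025 -0.11 0 0 0" --pt "-0.085 -0.06 -0.11 0 0 0" --pt "-0.135 -0.095 -0.11 0 0 0" --pt "-0.185 -0.13 -0.11 0 0 0" --pt "-0.22 -0.154 -0.11 0 0 0"

```text
clock: 18.08
tool_pos: [0.6194, 0.2697, 0.1797]
orientation: [180.0, -0.0, -90.3]
force: [0.4, -0.9, -1.7]
opening: 0.0307
gripper_force: 27.8
```

Call:
carry_out --pt "-0.016 -0.011 0 0 0 0" --pt "-0.016 -0.011 0.01 0 0 0" --pt "-0.016 -0.011 0.045 0 0 0" --pt "-0.016 -0.011 0.08 0 0 0" --pt "-0.016 -0.011 0.098 0 0 0" --pt "-0.016 -0.011 0.1 0 0 0" --pt "-0.016 -0.011 0.1 0 0 0"

```text
clock: 18.95
tool_pos: [0.6301, 0.2839, 0.0809]
orientation: [-179.9, 0.0, -90.3]
force: [0.4, -0.9, -2.0]
opening: 0.0309
gripper_force: 27.8
```

Run:
```python
from h import *
go(.6296,.2837,.0715,-90); snap('side'); o,s=snap('side');_,im=snap('wrist'); cv2.imwrite('pics/c4.png',np.hstack([s[120:400,100:400],im[120:400,100:460]])[:,:,::-1])
```

```text
go(0.6296, 0.2837, 0.0715, -90) [0.0002, 0.0005, 0.0094] [-0.0015, 0.0007, -0.0049] rows>= 0.2 t 18.95
```

View pics/c4.png

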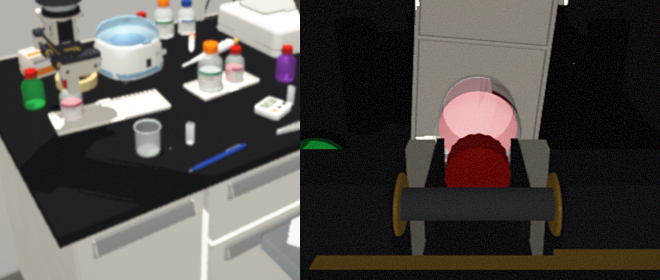

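Tray_two's bottles stand upright at (210,70) and (235,65). The held bottle is over tray_three's far compartment at (70,105). Setting it down.

Call:
carry_out --pt "0 0 0.005 0 0 0" --pt "0 0 0.0075 0 0 0" --pt "0 0 0.009 0 0 0" --pt "0 0 0.0093 0 0 0" --pt "0 0 0.0093 0 0 0"

```text
clock: 19.73
tool_pos: [0.6297, 0.2838, 0.0724]
orientation: [-179.9, 0.0, -90.2]
force: [-4.8, -1.9, 10.7]
opening: 0.0309
gripper_force: 30.1
```

Call:
carry_out --pt "0 0 0 0 0 0" --pt "0 0 0 0 0 0" --pt "0 0 0 0 0 0" --pt "0 0 -0.03 0 0 0" --pt "0 0 -0.08 0 0 0" --pt "0.03 0.06 -0.09 0 0 0" --pt "0.055 0.12 -0.09 0 0 0" --pt "0.075 0.175 -0.08 0 0 0" --grip 1

```text
clock: 20.72
tool_pos: [0.4571, 0.2104, 0.1513]
orientation: [-179.9, 0.1, -90.3]
force: [-0.2, 1.3, 0.4]
opening: 0.0873
gripper_force: 0.0
```

Call:
carry_out --pt "-0.02 0.014 0 0 0 0" --pt "-0.02 0.014 0 0 0 0" --pt "-0.02 0.014 0 0 0 0"

```text
clock: 21.1
tool_pos: [0.4448, 0.2314, 0.1511]
orientation: [-180.0, 0.0, -90.3]
force: [-0.7, -0.5, -0.6]
opening: 0.0877
gripper_force: 0.0
```

Run:
```python
from h import *
o,im=snap('wrist','w5.png'); print(o['tool_pos'],o['orientation']); np.save('w5.npy',np.r_[o['tool_pos'],o['orientation']])
```

```text
[0.44475883 0.23138753 0.15113286] [-1.79980749e+02  1.33885523e-02 -9.02568812e+01]
```

View pics/w5.png

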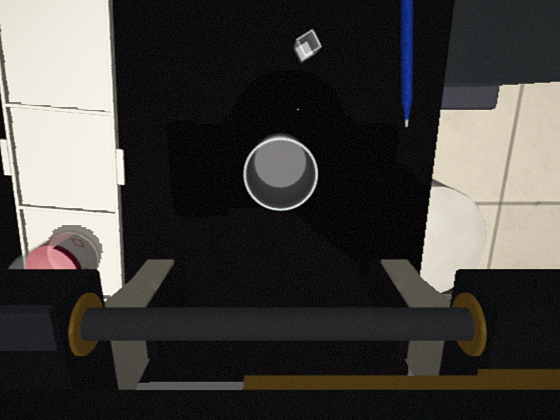

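Beaker rim circle: centre (281,173), radius 36. The cuvette stands clear at (308,46), and the placed small bottle is at (60,255).

Run:
```python
from h import *
q=np.load('w5.npy'); K,E=cam('wrist',dict(tool_pos=q[:3],orientation=q[3:])); P=ray(K,E,281,173,.058); print(P, ray(K,E,281+36,173,.058)-P)
go(P[0],P[1],.024,-90)
c=ray(K,E,308,52,.02); print(c)
```

```text
[0.4419259  0.20018431 0.058     ] [-2.51125516e-02  9.50910410e-05  0.00000000e+00]
go(np.float64(0.44192589842300756), np.float64(0.20018430815392174), 0.024, -90) [0.031, 0.0028, 0.127] [-0.0001, -0.0, -0.0051] rows>= 2.1 t 21.15
[0.42178395 0.11830802 0.02      ]
```

Call:
carry_out --pt "0.031 0.003 0.0 0 0 0" --pt "0.031 0.003 0.03 0 0 0" --pt "0.031 0.003 0.075 0 0 0" --pt "0.031 0.003 0.115 0 0 0" --pt "0.031 0.003 0.127 0 0 0" --pt "0.031 0.003 0.127 0 0 0"

```text
clock: 21.9
tool_pos: [0.4414, 0.1998, 0.0236]
orientation: [179.9, -0.1, -90.3]
force: [0.4, -0.1, 0.2]
opening: 0.0873
gripper_force: 0.0
```

Call:
carry_out --pt "0 0 0 0 0 0" --pt "0 0 0 0 0 0" --pt "0 0 0 0 0 0" --pt "0 0 0 0 0 0" --pt "0 0 0 0 0 0" --pt "0 0 0 0 0 0" --grip -1

```text
clock: 22.65
tool_pos: [0.4414, 0.2004, 0.0243]
orientation: [-180.0, 0.0, -90.3]
force: [-0.9, -1.1, 4.9]
opening: 0.0502
gripper_force: 30.0
```

Run:
```python
from h import *
o=telemetry.get_obs(); z=o['tool_pos'][2]; go(.6144,.1143,z+.08,-90)
```

```text
go(0.6144, 0.1143, np.float64(0.10429706556544585), -90) [0.0852, -0.1735, -0.0799] [-0.0005, 0.0004, -0.0048] rows>= 3.3 t 22.65
```

Call:
carry_out --pt "0 0 -0.01 0 0 0" --pt "0 0 -0.04 0 0 0" --pt "0.005 -0.01 -0.075 0 0 0" --pt "0.025 -0.05 -0.08 0 0 0" --pt "0.05 -0.1 -0.08 0 0 0" --pt "0.075 -0.15 -0.08 0 0 0" --pt "0.085 -0.1735 -0.08 0 0 0" --pt "0.085 -0.1735 -0.08 0 0 0"

```text
clock: 23.65
tool_pos: [0.6152, 0.113, 0.1035]
orientation: [179.9, -0.0, -90.4]
force: [-0.6, 0.3, -0.6]
opening: 0.0501
gripper_force: 30.0
```

Run:
```python
from h import *
go(.6144,.1143,.027,-90); o,s=snap('side');_,im=snap('wrist'); cv2.imwrite('pics/c6.png',np.hstack([s[100:380,100:400],im[120:400,100:460]])[:,:,::-1])
```

```text
go(0.6144, 0.1143, 0.027, -90) [-0.0013, 0.0007, 0.0765] [0.0009, -0.0005, -0.0074] rows>= 1.2 t 23.65
```

View pics/c6.png

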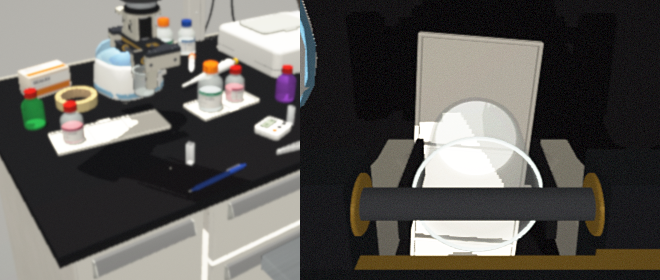

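The beaker is held upright over the near compartment, and the centrifuge (left edge, row 60) is clear of the body. Lowering.

Call:
carry_out --pt "-0.001 0.001 0.025 0 0 0" --pt "-0.001 0.001 0.05 0 0 0" --pt "-0.001 0.001 0.068 0 0 0" --pt "-0.001 0.001 0.073 0 0 0" --pt "-0.001 0.001 0.0755 0 0 0" --pt "-0.001 0.001 0.0763 0 0 0" --pt "-0.001 0.001 0.0763 0 0 0"

```text
clock: 24.62
tool_pos: [0.6136, 0.1154, 0.0283]
orientation: [-180.0, 0.0, -90.3]
force: [-0.6, 0.1, -0.9]
opening: 0.0503
gripper_force: 30.0
```

Call:
carry_out --pt "0 0 0.0008 0 0 0" --pt "0 0 0.0012 0 0 0" --pt "0 0 0.0012 0 0 0"

```text
clock: 25.0
tool_pos: [0.6136, 0.1154, 0.0273]
orientation: [-179.9, 0.0, -90.3]
force: [-0.9, -0.4, 6.3]
opening: 0.0503
gripper_force: 30.0
```

Call:
carry_out --pt "0 0 0 0 0 0" --pt "0 0 0 0 0 0" --pt "0 0 0 0 0 0" --pt "0 0 -0.04 0 0 0" --pt "0 0 -0.1 0 0 0" --pt "0.03 0.04 -0.13 0 0 -0.08" --pt "0.07 0.09 -0.14 0 0 -0.16" --pt "0.12 0.13 -0.14 0 0 -0.24" --grip 1

```text
clock: 26.0
tool_pos: [0.4839, -0.0018, 0.1674]
orientation: [-179.9, 0.0, -76.3]
force: [-0.0, -0.2, 1.4]
opening: 0.0878
gripper_force: 0.0
```

Run:
```python
from h import *
go(.445,-.075,.16,-71.8)
```

```text
go(0.445, -0.075, 0.16, -71.8) [0.062, 0.0551, 0.0073] [-0.0021, 0.0002, -0.0787] rows>= 1.3 t 26.0
```

Call:
carry_out --pt "0.03 0.03 0.007 0 0 -0.078" --pt "0.062 0.055 0.007 0 0 -0.078" --pt "0.062 0.055 0.007 0 0 -0.078" --pt "0.062 0.055 0.007 0 0 -0.078"

```text
clock: 26.5
tool_pos: [0.4462, -0.0743, 0.1597]
orientation: [-180.0, -0.0, -72.1]
force: [1.1, -0.1, -0.9]
opening: 0.0874
gripper_force: 0.0
```

Run:
```python
from h import *
o,im=snap('wrist','w7.png'); K,E=cam('wrist',o); print(o['tool_pos'],o['orientation'])
m=(im.min(2)>100).astype(np.uint8)
for c in cv2.findContours(m,cv2.RETR_EXTERNAL,cv2.CHAIN_APPROX_NONE)[0]:
    if cv2.contourArea(c)<1500: continue
    P=np.array([ray(K,E,u,w,.015)[:2] for u,w in c[:,0]],np.float32); r=cv2.minAreaRect(P)
    print(cv2.boundingRect(c),r)
    if max(r[1])<.08: go(r[0][0],r[0][1],.009,-71.8)
```

```text
[ 0.4462388  -0.07430991  0.15968971] [-1.79960080e+02 -3.96037568e-03 -7.21046120e+01]
(270, 120, 75, 78) ((0.4333711862564087, -0.1124943196773529), (0.06069927290081978, 0.06408559530973434), 17.938934326171875)
go(0.4333711862564087, -0.1124943196773529, 0.009, -71.8) [0.0326, 0.0243, 0.1506] [-0.0005, -0.0001, -0.0046] rows>= 2.5 t 26.55
(365, 109, 71, 137) ((0.35344359278678894, -0.119378462433815), (0.1246107742190361, 0.01614266447722912), 89.77698516845703)
(456, 0, 104, 214) ((0.2891803979873657, -0.18958458304405212), (0.08267897367477417, 0.17379871010780334), 30.975536346435547)
(14, 0, 161, 226) ((0.6089655756950378, -0.08831894397735596), (0.11800000816583633, 0.18085503578186035), 3.7090001106262207)
```

View pics/w7.png

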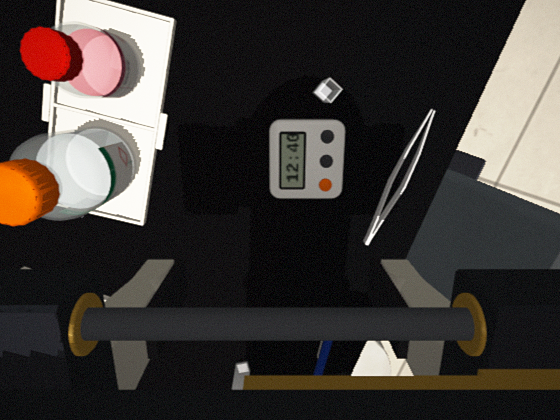

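Timer at (307,159) is square to the fingers. The cuvette at (327,90) and tweezers at (400,180) are clear.

Call:
carry_out --pt "0.025 0.02 0.01 0 0 0" --pt "0.0325 0.0245 0.03 0 0 0" --pt "0.0325 0.0245 0.08 0 0 0" --pt "0.0325 0.0245 0.125 0 0 0" --pt "0.0325 0.0245 0.145 0 0 0" --pt "0.0325 0.0245 0.1505 0 0 0" --pt "0.0325 0.0245 0.1505 0 0 0"

```text
clock: 27.42
tool_pos: [0.4332, -0.1123, 0.0091]
orientation: [180.0, -0.0, -72.0]
force: [0.5, -0.9, 0.3]
opening: 0.0878
gripper_force: 0.0
```

Call:
carry_out --pt "0 0 0 0 0 0" --pt "0 0 0 0 0 0" --pt "0 0 0 0 0 0" --pt "0 0 0 0 0 0" --pt "0 0 0 0 0 0" --grip -1

```text
clock: 28.05
tool_pos: [0.433, -0.1127, 0.0095]
orientation: [-180.0, -0.0, -72.1]
force: [-0.9, 1.1, 6.5]
opening: 0.0614
gripper_force: 30.0
```

Call:
carry_out --pt "0 0 -0.01 0 0 0" --pt "0 0 -0.04 0 0 0" --pt "0 0 -0.09 0 0 0" --pt "0 0 -0.14 0 0 0"

```text
clock: 28.55
tool_pos: [0.4321, -0.1129, 0.1508]
orientation: [180.0, 0.0, -72.1]
force: [1.5, 0.3, -1.1]
opening: 0.0618
gripper_force: 30.0
```

Run:
```python
from h import *
go(.622,.199,.13,-95.1)
```

```text
go(0.622, 0.199, 0.13, -95.1) [-0.2382, -0.2767, 0.0207] [0.0005, -0.0, 0.402] rows>= 5.9 t 28.55
```

Call:
carry_out --pt "-0.03 -0.035 0 0 0 0.05" --pt "-0.07 -0.08 0 0 0 0.12" --pt "-0.11 -0.13 0 0 0 0.2" --pt "-0.15 -0.18 0 0 0 0.28" --pt "-0.19 -0.22 0 0 0 0.34" --pt "-0.22 -0.255 0.01 0 0 0.38" --pt "-0.238 -0.277 0.02 0 0 0.402" --pt "-0.238 -0.277 0.02 0 0 0.402"

```text
clock: 29.55
tool_pos: [0.6228, 0.2003, 0.1276]
orientation: [179.9, -0.1, -95.0]
force: [-1.0, -1.3, -1.5]
opening: 0.0613
gripper_force: 30.0
```

Run:
```python
from h import *
go(.622,.199,.0125,-95.1); o,s=snap('side');_,im=snap('wrist'); cv2.imwrite('pics/c8.png',np.hstack([s[100:380,100:400],im[120:400,100:460]])[:,:,::-1])
```

```text
go(0.622, 0.199, 0.0125, -95.1) [0.0012, 0.0005, 0.1151] [0.0019, -0.0013, 0.0012] rows>= 1.8 t 29.55
```

View pics/c8.png

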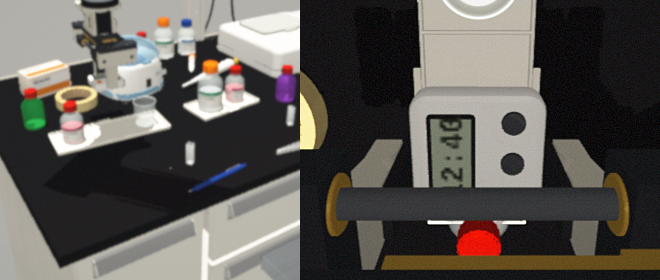

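The timer is level and square over the middle compartment, beaker and bottle upright on either side. Lowering.

Call:
carry_out --pt "0.001 0.0005 0.04 0 0 0" --pt "0.001 0.0005 0.08 0 0 0" --pt "0.001 0.0005 0.105 0 0 0" --pt "0.001 0.0005 0.111 0 0 0" --pt "0.001 0.0005 0.1145 0 0 0" --pt "0.001 0.0005 0.1158 0 0 0" --pt "0.001 0.0005 0.1158 0 0 0"

```text
clock: 30.52
tool_pos: [0.6228, 0.1982, 0.0142]
orientation: [-179.9, 0.1, -95.1]
force: [0.2, -0.5, -0.9]
opening: 0.0615
gripper_force: 30.0
```

Call:
carry_out --pt "0 0 0.001 0 0 0" --pt "0 0 0.0018 0 0 0" --pt "0 0 0.0018 0 0 0"

```text
clock: 30.9
tool_pos: [0.6226, 0.1983, 0.0126]
orientation: [-179.9, 0.0, -95.1]
force: [-3.3, -0.2, 6.4]
opening: 0.0615
gripper_force: 30.0
```

Contact at the expected height. I'll release, rise and move aside for a check.

Call:
carry_out --pt "0 0 0 0 0 0" --pt "0 0 0 0 0 0" --pt "0 0 0 0 0 0" --pt "0 0 -0.02 0 0 0" --pt "0 0 -0.07 0 0 0" --pt "0 0 -0.13 0 0 0" --pt "0 0.03 -0.19 0 0 0" --pt "0 0.07 -0.25 0 0 0" --grip 1

```text
clock: 31.9
tool_pos: [0.5599, 0.2034, 0.2512]
orientation: [-180.0, 0.0, -95.1]
force: [0.3, 1.6, -0.1]
opening: 0.0878
gripper_force: 0.0
```

Call:
carry_out --pt "0.03 0.05 -0.05 0 0 0" --pt "0.05 0.08 -0.08 0 0 0.15" --pt "0.05 0.1 -0.08 0 0 0.3" --pt "0.05 0.12 -0.08 0 0 0.45" --pt "0.05 0.12 -0.08 0 0 0.6" --pt "0.05 0.12 -0.08 0 0 0.75" --pt "0.05 0.12 -0.08 0 0 0.9" --pt "0.05 0.12 -0.08 0 0 0.9"

```text
clock: 32.9
tool_pos: [0.4363, 0.1644, 0.3295]
orientation: [180.0, 0.0, -146.6]
force: [0.6, 0.3, 0.5]
opening: 0.0876
gripper_force: 0.0
```

Run:
```python
from h import *
o,s=snap('side');_,c=snap('scene');_,im=snap('wrist'); print(o['tool_pos'],o['orientation'])
a=np.hstack([s[100:330,90:480],c[130:360,120:510]]); b=cv2.resize(im,(450,338)); o2=np.zeros((570,780,3),np.uint8); o2[:230]=a; o2[232:570,:450]=b
cv2.imwrite('pics/c9.png',o2[:,:,::-1])
```

```text
[0.43625611 0.16435999 0.32950194] [ 1.79993521e+02  8.01064039e-04 -1.46609095e+02]
```

View pics/c9.png

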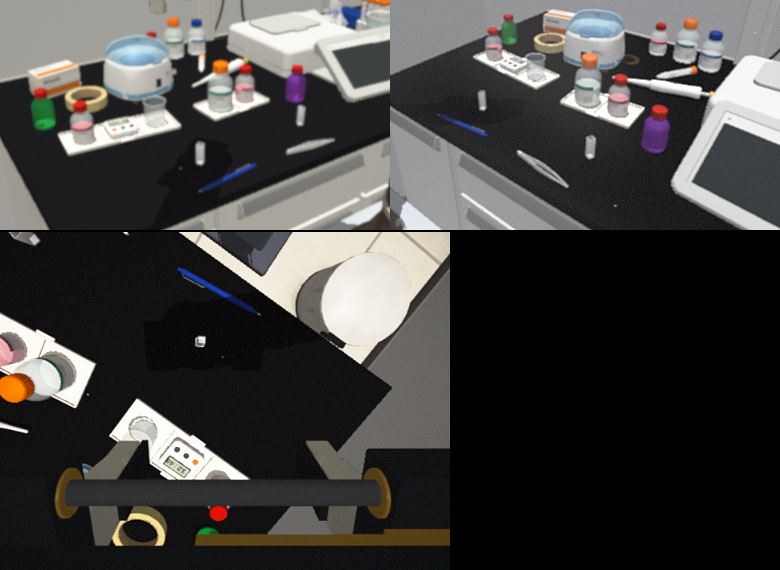

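Both kits are complete: the bottles and beaker are upright in their compartments, and the timer lies flat and square in the middle one at (183,455). Both cuvettes are still standing, so I'm handing in.

```bash
python3 -c "
from plant import workorder; print(workorder.close_job())"
```

```text
the job is handed in; nothing more can be done
None
```

I made up both kits and handed the job in at about 33 s: all five items are in their own compartments and both cuvettes are still standing in the final pictures; the hand-in returned no verdict.

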